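# Drop the small boxes through the grate and pick off the large ones

### The arm

A 6-joint arm with a two-finger parallel gripper is mounted at the origin on the work surface. World frame = base frame: x ahead of the robot, y to its left, z up, the work surface at z = 0. Lengths are in mm, angles in degrees, forces in N, time in s.
With the tool pointing down it reaches from about 350 to 975 mm from the base axis. Payload 4.9 kg.
Tool frame: the origin (TCP) lies between the finger pads; the fingertips stand 22 mm ahead of it and the grasp point (between the pads) lies 3 mm ahead of it (arm.tip_reach is the x of the fingertips in the tool frame, in mm); x points along the fingers, z is the direction in which the jaws open and shut, and the axes are right-handed (so a half turn about x gives the same grasp; the last joint's range is limited). The gripper opens to 85 mm and grips with 20 to 120 N. Pads are 22 mm wide; open, the fingers measure 114 mm over their backs; the gripper's body (76 mm by 85 mm) begins 54 mm behind the grasp point. The pads swing forward as they close: fully open they stand 13 mm farther back than shut.
Start: joints at [-77.349, 3.019, 92.412, -0, 84.569, -6.818], TCP at [208.306, -589.246, 253.304] pointing down, gripper open.
Joint ranges: [-172.51, 172.51], [-57.92, 126.97], [3.15, 148.05], [-58.71, 238.71], [5.1, 150.11], [-179.66, 179.66]. Speed limits (degrees/s): [147.25, 147.25, 180, 180, 180, 180].

### API

Orientations are given as a 3x3 rotation matrix whose columns are the frame's x, y, z axes.
In Python, from cell import arm gives the robot as it stands.
- The arm moves only by the shell command python3 -m creep 'ROWS' [OPENING]. ROWS is text: rows parted by semicolons, each of 6 numbers parted by spaces: the shift along the tool's x, y, z in mm, then the turn, a rotation vector about the tool's x, y, z in degrees. In form: tx ty tz rx ry rz; .... A call has 1 to 8 rows; each row is the pose to reach, as a shift and turn from the pose commanded when the call began, along the tool's axes at that moment; what a row does not reach only later rows make up. A row lasts 1/10 s, in which the tool goes at most 50 mm and 8.59 degrees, less where a joint would pass 70% of its speed; a pose out of reach is approached as far as the arm can. A call with a gripper value outside its range is refused whole. OPENING is the finger opening in mm, from 0 to 85.4, set as the call begins (- or left out, the last holds). The fingers move at their own pace and stop on an object; the grip force is fixed at half the most. Time passes only in rows, so rows that repeat a pose let the fingers close. It gives the time, the measured TCP pose, the force and the opening at its end, in the units of the state.
- arm.observe(): the state, without advancing time (a new reading comes with each control period).
- arm.capture(name): name is "scene" or "top" or "wrist"; returns a dict with "color" (420x560x3 uint8, red, green, blue), "fx", "fy", "cx", "cy" (pixels), "distortion" ([k1, k2, p1, p2, k3] as OpenCV has them; the pictures are not rectified), "R" (3x3) and "t" (3): a world point X has camera coordinates R X + t. Camera axes: x right, y down, z forward; pixel columns grow to the right and rows downward; lengths in mm; the calibration is good to about 2 mm. A picture is of the moment at which its call begins. There is no depth.
- arm.hand_in(): hands the job in, once; it reports no verdict.
The state is a dict: "time": time; "q": joint angles; "joint_velocities": joint speeds; "joint_efforts": joint torques, N m; "eef_pos": TCP position; "tool_rot": TCP orientation; "force": force on the tool from outside, world axes, zero at the start; "torque": the same for the moment, N m; "finger_gap": finger opening in mm.
Only numpy, scipy, OpenCV 4.12 (cv2) and the standard library are available. Lean on these libraries where they do the work, as an engineer would, in place of code of your own. Each camera call takes 0.05 s, during which the arm holds its last target. There are 200 camera calls.

### The job

Pull the sorting station's spring-loaded shutter out by its tab all the way to its stop, so that all four small boxes drop through the grate into the pan, then ease the shutter back fully home: guide it, do not let it snap. After that pick the two large boxes off the grate and set them down, not drop them, inside the empty carton, each flat on the carton's floor and right way up. Leave the glue bottle, the jar and the steel weight standing where they are.

Things in the scene. Friction and masses are not known exactly. Their poses are not given: they have to be found in the camera images.
- station: the fixed sorting station: a grey frame on four legs, 184 mm (x) by 176 mm (y); origin on the table under its centre, z up. From the top: bar grate, then the sprung shutter plate (z = 65 to 70 mm) right under the bars, then an open pan on the table. The shutter's tab sticks out on the -y side
- grate (a point): centre of the grate, level with the bar tops (z = 80 mm); axes as the station's. Four steel bars along x, 6 mm wide, at y = -75, -25, 25, 75 mm leave three gaps 44 mm wide. A low rim round it (x = +-80, y = +-84 mm) is 8 mm higher than the bars. Boxes start in two rows, x = -34 and +34 mm, one box over each gap (y = -50, 0, 50 mm): one large and two small in each row, in any order
- pan (a point): centre of the floor (z = 4 mm) of the open pan under the grate, inside 148 mm (x) by 172 mm (y), walls up to z = 35 mm; axes as the station's
- shutter (a joint): how far the shutter is pulled out along the station's -y, m: 0 home (closed), 0.150 at its stop (all gaps open). A spring pulls it home with 4 N at 0, rising to 11.5 N at the stop; let go, it snaps back in a fraction of a second. The gap at y = +50 mm opens first, the one at y = -50 mm only near the stop
- pull_tab (a point): grip point of the shutter's grey upright tab: 44 mm along x, 14 mm thick along y, from z = 70 to 120 mm, this point at z = 98 mm. Axes as the station's; home it is at x = 0, y = -140 mm in the station's frame, and it moves along -y as it is pulled. A flat tongue (50 mm wide, z = 65 to 70 mm) joins it to the shutter plate
- carton: the empty open cardboard carton, fixed; outside 170 mm (x) by 140 mm (y), 60 mm high, walls and floor 5 mm thick; origin under its centre, z up. It stands left or right of the station; the large boxes fit side by side along its x, e.g. centred at x = -38 and +38 mm, with their own x along the carton's x
- full_carton: a fixed carton of the same size as the empty one, full of white flat blanks (top at about 56 mm); origin under its centre. Not to be used; it stands on the other side
- glue_bottle: a white glue bottle, 52 mm diameter, 130 mm high, standing beside the shutter's path; origin under its centre. Leave alone
- jar: a glass jar with a steel cap, 60 mm diameter, 70 mm high, standing beside the shutter's path; origin under its centre. Leave alone
- weight: a dark steel weight, 45 x 45 mm, 50 mm high with a 20 mm high knob, behind the station; origin under its centre. Leave alone
- large_a_center (a point): a large black rigid box, 60 mm along its x, 56 mm along its y, 48 mm high, about 120 g, lid up; this point is its centre, z is up. At the start it stands on top of the grate bars (underside at z = 80 mm), its x roughly along the bars. All its sides exceed the gaps
- large_b_center (a point): a large black rigid box, 60 mm along its x, 56 mm along its y, 48 mm high, about 120 g, lid up; this point is its centre, z is up. At the start it stands on top of the grate bars (underside at z = 80 mm), its x roughly along the bars. All its sides exceed the gaps
- small_1_center (a point): a small black rigid box, 30 x 30 mm and 26 mm high, 20 g; this point is its centre, z is up. At the start it stands on the shutter in a gap of the grate (underside at z = 70 mm); once dropped it lies in the pan below, at any tilt, centre under 50 mm high
- small_2_center (a point): a small black rigid box, 30 x 30 mm and 26 mm high, 20 g; this point is its centre, z is up. At the start it stands on the shutter in a gap of the grate (underside at z = 70 mm); once dropped it lies in the pan below, at any tilt, centre under 50 mm high
- small_3_center (a point): a small black rigid box, 30 x 30 mm and 26 mm high, 20 g; this point is its centre, z is up. At the start it stands on the shutter in a gap of the grate (underside at z = 70 mm); once dropped it lies in the pan below, at any tilt, centre under 50 mm high
- small_4_center (a point): a small black rigid box, 30 x 30 mm and 26 mm high, 20 g; this point is its centre, z is up. At the start it stands on the shutter in a gap of the grate (underside at z = 70 mm); once dropped it lies in the pan below, at any tilt, centre under 50 mm high

How it is judged:
By the outcome, as a careful person would: the job done as asked, in the order asked, and still so for the second after the job is handed in, with the robot touching nothing.
It also fails if it takes over 72 s, if anything falls off the work surface, if the arm or the gripper's body presses on something with over 40 N, if the wrist force passes 120 N, or if a joint passes its speed limit or range.

## Working session

There is one attempt and no reset: what is moved stays moved. The work goes in short steps, Python scripts to look and compute and a shell command to move; the robot and the scene stay as the last step left them, time stands still between calls to the robot, and variables do not carry over. Pictures are saved under pics/ and viewed, about 8 in all and at most 12, crops included, and the job is handed in when it is done.

```bash
ls; mkdir -p pics
python3 - <<'E'
from cell import arm
import cv2,numpy as np
s=arm.observe(); print({k:np.round(v,3).tolist() for k,v in s.items()})
for n in("scene","top"):
    c=arm.capture(n); cv2.imwrite(f"pics/{n}0.png",c["color"][:,:,::-1]); print(n,{k:np.round(v,3).tolist() for k,v in c.items() if k!="color"})
E
```

```text
pics
{'time': 0.0, 'q': [-77.35, 3.058, 92.491, -0.001, 84.568, -6.817], 'joint_velocities': [0.034, 0.017, -0.088, -0.034, -0.047, -0.03], 'joint_efforts': [0.0, -39.368, -37.018, -0.0, 0.007, -0.0], 'eef_pos': [208.176, -588.712, 252.07], 'tool_rot': [[-0.0, 0.943, 0.333], [0.002, 0.333, -0.943], [-1.0, 0.0, -0.002]], 'force': [0.62, -0.046, -0.875], 'torque': [-0.012, 0.015, 0.016], 'finger_gap': 85.156}
scene {'fx': 402.006, 'fy': 402.006, 'cx': 282.847, 'cy': 210.604, 'distortion': [-0.044, 0.0, 0.0, 0.0, 0.0], 'R': [[-0.65, 0.76, 0.001], [0.623, 0.534, -0.572], [-0.435, -0.371, -0.82]], 't': [391.489, -296.706, 1240.884]}
top {'fx': 437.187, 'fy': 437.187, 'cx': 282.305, 'cy': 206.599, 'distortion': [-0.137, 0.0, 0.0, 0.0, 0.0], 'R': [[0.026, -1.0, 0.0], [-0.983, -0.026, -0.179], [0.179, 0.004, -0.984]], 't': [-32.718, 578.743, 1064.809]}
```

View pics/top0.png

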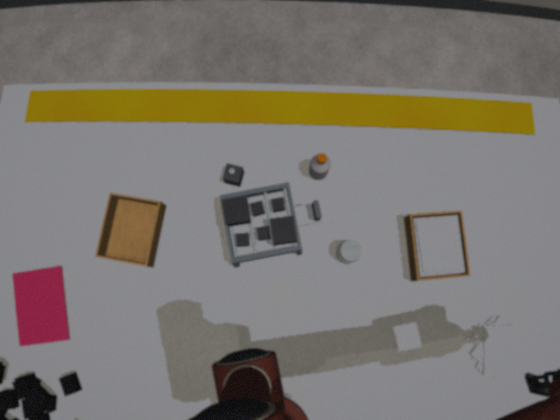

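View pics/scene0.png

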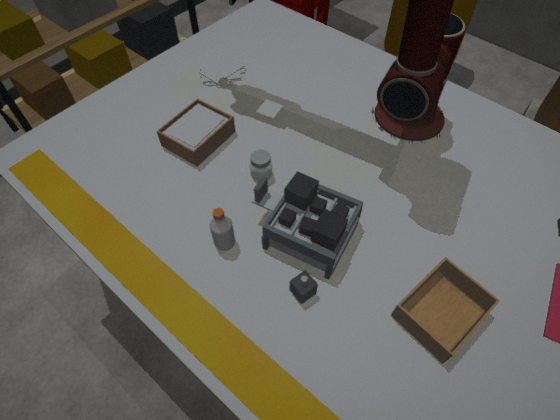

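The top view shows the station at about (261,222), its tab at (316,210), the empty carton at (132,230), the full one at (438,245), the jar at (348,250), the bottle at (320,165) and the weight at (233,174). The large boxes are at (235,209) and (284,231). I'll zoom in for corners.

```bash
cat > h.py <<'E'
import cv2,numpy as np
from cell import arm
def ray(c,px):
    K=np.array([[c["fx"],0,c["cx"]],[0,c["fy"],c["cy"]],[0,0,1]])
    p=cv2.undistortPoints(np.array(px,float).reshape(-1,1,2),K,np.array(c["distortion"],float)).reshape(-1,2)
    R=np.array(c["R"]);t=np.array(c["t"])
    return -R.T@t, np.c_[p,np.ones(len(p))]@R
def plane(c,px,z):
    o,d=ray(c,px); return o+d*((z-o[2])/d[:,2])[:,None]
def proj(c,X):
    K=np.array([[c["fx"],0,c["cx"]],[0,c["fy"],c["cy"]],[0,0,1]])
    return cv2.projectPoints(np.array(X,float).reshape(-1,1,3),cv2.Rodrigues(np.array(c["R"]))[0],np.array(c["t"],float),K,np.array(c["distortion"],float))[0].reshape(-1,2)
E
python3 - <<'E'
import cv2
im=cv2.imread("pics/top0.png")[140:280,90:370]
im=cv2.resize(im,None,fx=2.857,fy=2.857,interpolation=cv2.INTER_CUBIC)
im=cv2.convertScaleAbs(im,alpha=1.3,beta=20)
cv2.imwrite("pics/top0c.png",im)
E
```

```text
(no output)
```

View pics/top0c.png

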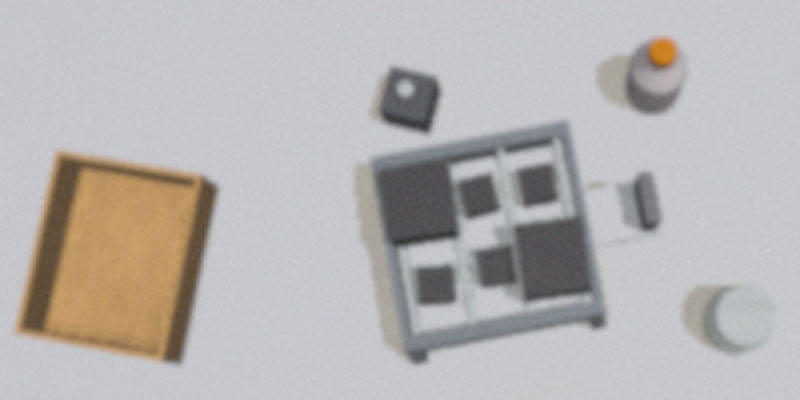

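Run:
```python
from h import *
c=arm.capture("top")
def f(p): return np.array(p,float)/2.857+[90,140]
def q(n,p,z):
    P=plane(c,f(p),z)[:,:2]; m=P.mean(0); print(n,m.round(1),end=' ')
    if len(P)==4:  # order: +x+y, +x-y, -x-y, -x+y
        ax=(P[0]+P[1]-P[2]-P[3])/2; ay=(P[0]+P[3]-P[1]-P[2])/2
        ang=np.degrees([np.arctan2(ax[1],ax[0]),np.arctan2(-ay[0],ay[1])]);print(np.linalg.norm(ax).round(1),np.linalg.norm(ay).round(1),ang.round(1),end='')
    print(); return m
q("station",[(372,157),(568,122),(606,315),(408,347)],88)
q("A",[(376,167),(450,160),(457,238),(392,244)],128)
q("B",[(514,223),(580,217),(590,294),(525,300)],128)
q("carton",[(57,152),(205,178),(165,357),(17,330)],60)
q("tab",[(643,174),(652,226)],120)
q("jar",[(743,316)],70);q("bottle",[(663,50)],130);q("weight",[(405,88)],70)
```

```text
station [533.3  33.9] 170.0 172.1 [12.8 11.3]
A [552.8  90.7] 66.4 58.2 [10.9  6.9]
B [508.6 -21.6] 64.6 54.3 [9.2 6.8]
carton [510.3 374.5] 163.9 141.0 [-8.2 -8. ]
tab [ 561.  -100.2] 
jar [ 469.7 -188.5] 
bottle [ 689.1 -111.3] 
weight [665.9 114.2]
```

```bash
python3 -m creep '0 40 -28 1 0 0; 0 80 -56 2 0 0; 0 120 -84 3 0 0; 0 160 -112 4 0 0; 0 200 -140 5 0 0; 0 240 -168 6 0 0; 0 280 -196 7 0 0; 0 320 -224 8 0 0' 40
```

```text
time: 0.95
eef_pos: [436.0, -269.5, 253.1]
tool_rot: [[0.0, 0.98, 0.198], [-0.0, 0.198, -0.98], [-1.0, 0.0, 0.0]]
force: [1.0, -0.2, 0.5]
finger_gap: 40.0
```

```bash
python3 -m creep '0 38 -34 0 0 0; 0 76 -68 0 0 0; 0 114 -102 0 0 0; 0 140 -126 0 0 0; 0 155 -140 0 0 0; 0 155 -140 0 0 0; 0 155 -140 0 0 0'
python3 - <<'E'
from h import *
c=arm.capture("wrist"); cv2.imwrite("pics/w1.png",c["color"][:,:,::-1]); print({k:np.round(v,3).tolist() for k,v in c.items() if k!="color"})
E
```

```text
time: 1.65
eef_pos: [559.1, -103.3, 252.8]
tool_rot: [[-0.001, 0.98, 0.2], [-0.0, 0.2, -0.98], [-1.0, -0.001, 0.0]]
force: [0.1, -0.7, 0.1]
finger_gap: 40.0
{'fx': 375.978, 'fy': 375.978, 'cx': 275.888, 'cy': 215.508, 'distortion': [-0.105, 0.0, 0.0, 0.0, 0.0], 'R': [[0.2, -0.98, -0.0], [-0.943, -0.193, 0.271], [-0.265, -0.054, -0.963]], 't': [-214.085, 471.639, 519.573]}
```

View pics/w1.png

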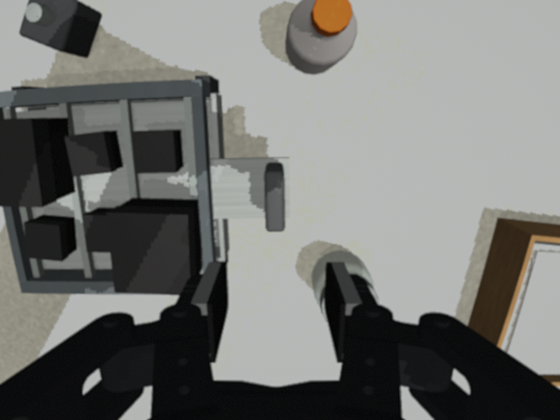

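The wrist view shows the tab top at (265–286, 162–231), upright between the fingers' columns. The station's rim is on its left, and nothing obstructs its path.

Run:
```python
from h import *
c=arm.capture("wrist")
def P(p,z): return plane(c,p,z)[:,:2]
t=P([(265,163),(285,163),(286,231),(267,231)],120); print(t.round(1),t.mean(0))
r=P([(209,80),(213,292),(20,292),(8,90)],88); print(r.round(1)); 
d=r[0]-r[1]; print("yaw right rim",np.degrees(np.arctan2(d[1],d[0])))
d=t[0]-t[3]; print("tab",np.degrees(np.arctan2(d[1],d[0])))
d=t[1]-t[2]; print("tab",np.degrees(np.arctan2(d[1],d[0])))
# large B side edges bottoms z=80..top 128
s=arm.observe(); R=s["tool_rot"]; g=np.array([*t.mean(0),101.])-s["eef_pos"]; print("tool shift",(np.array(R).T@g).round(1))
```

```text
[[ 590.3  -91. ]
 [ 592.9 -104.2]
 [ 546.  -114.7]
 [ 543.4 -101.6]] [ 568.15578423 -102.87225696]
[[637.4 -39.4]
 [471.  -68.8]
 [432.3 101.9]
 [604.4 115.6]]
yaw right rim 10.013685368991908
tab 12.73363436400837
tab 12.686366877319337
tool shift [152.1   9.5   0.5]
```

```bash
python3 -m creep '40 5 0 0 0 0; 80 5 0 0 0 0; 110 5 0 0 0 0; 130 5 0 0 0 0; 145 5 0 0 0 0; 152 5 0 0 0 0; 152 5 0 0 0 0' && python3 -m creep '0 0 0 0 0 0; 0 0 0 0 0 0;0 0 0 0 0 0;0 0 0 0 0 0;0 0 0 0 0 0;0 0 0 0 0 0' 0
```

```text
time: 2.45
eef_pos: [563.8, -102.8, 100.8]
tool_rot: [[-0.001, 0.98, 0.198], [0.0, 0.198, -0.98], [-1.0, -0.001, -0.0]]
force: [-0.6, 0.5, -0.0]
finger_gap: 40.2
time: 3.05
eef_pos: [565.1, -102.0, 103.1]
tool_rot: [[0.002, 0.98, 0.2], [0.0, 0.2, -0.98], [-1.0, 0.002, 0.0]]
force: [-2.1, 3.2, 6.1]
finger_gap: 13.3
```

```bash
python3 -m creep '0 0 4 0 0 0; 0 0 10 0 0 0; 0 0 18 0 0 0; 0 0 26 0 0 0; 0 0 34 0 0 0; 0 0 42 0 0 0; 0 0 50 0 0 0; 0 0 55 0 0 0' && python3 -m creep '0 0 8 0 0 0; 0 0 16 0 0 0; 0 0 24 0 0 0; 0 0 32 0 0 0; 0 0 40 0 0 0; 0 0 48 0 0 0; 0 0 56 0 0 0; 0 0 60 0 0 0'
```

```text
time: 3.85
eef_pos: [576.9, -155.2, 103.1]
tool_rot: [[0.004, 0.98, 0.2], [0.002, 0.2, -0.98], [-1.0, 0.004, -0.001]]
force: [1.5, 8.6, 4.9]
finger_gap: 13.8
time: 4.65
eef_pos: [589.7, -213.0, 103.1]
tool_rot: [[0.005, 0.98, 0.201], [0.003, 0.201, -0.98], [-1.0, 0.006, -0.002]]
force: [5.2, 12.2, 4.0]
finger_gap: 13.3
```

```bash
python3 -m creep '0 2 6 0 0 0; 0 3 13 0 0 0; 0 3 20 0 0 0; 0 3 26 0 0 0; 0 3.5 31 0 0 0; 0 3.5 34 0 0 0; 0 3.5 36 0 0 0; 0 3.5 37 0 0 0'; python3 -m creep '0 0 1 0 0 0; 0 0 2 0 0 0;0 0 3 0 0 0;0 0 3 0 0 0;0 0 3 0 0 0'
python3 - <<'E'
from h import *
for n in("top","scene"):
    c=arm.capture(n); im=c["color"][:,:,::-1]
    if n=="top": im=im[160:280,200:340]
    else: im=im[150:290,220:380]
    cv2.imwrite(f"pics/p_{n}.png",cv2.resize(im,(400,343),interpolation=cv2.INTER_CUBIC))
a=np.hstack([cv2.imread("pics/p_top.png"),cv2.imread("pics/p_scene.png")]); cv2.imwrite("pics/p.png",a)
E
```

```text
time: 5.45
eef_pos: [597.5, -247.6, 103.0]
tool_rot: [[-0.003, 0.98, 0.201], [0.006, 0.201, -0.98], [-1.0, -0.002, -0.006]]
force: [-8.0, 16.1, 13.6]
finger_gap: 13.4
time: 5.95
eef_pos: [597.5, -247.7, 103.0]
tool_rot: [[-0.006, 0.979, 0.202], [0.01, 0.202, -0.979], [-1.0, -0.003, -0.011]]
force: [-11.9, 23.4, 16.1]
finger_gap: 13.2
```

View pics/p.png

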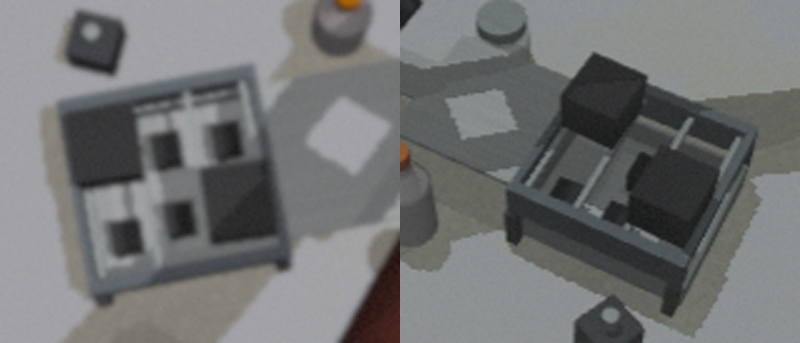

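The tool stopped after 149 mm of travel with rising force, so the shutter is at its stop. Both views show the four small boxes down in the pan and the large ones still on the bars. Now I'll ease it back.

```bash
python3 -m creep '0 0 -4 0 0 0; 0 0 -10 0 0 0; 0 -1 -16 0 0 0; 0 -1 -23 0 0 0; 0 -1 -30 0 0 0; 0 -1 -37 0 0 0; 0 -1 -44 0 0 0; 0 -1 -51 0 0 0'; python3 -m creep '0 0 -7 0 0 0; 0 0 -14 0 0 0; 0 -1 -21 0 0 0; 0 -1 -28 0 0 0; 0 -1 -35 0 0 0; 0 -1 -42 0 0 0; 0 -1 -49 0 0 0; 0 -1 -54 0 0 0'
```

```text
time: 6.85
eef_pos: [587.4, -202.0, 103.1]
tool_rot: [[-0.001, 0.98, 0.201], [0.002, 0.201, -0.98], [-1.0, -0.0, -0.002]]
force: [-6.3, 7.5, 8.6]
finger_gap: 13.5
time: 7.65
eef_pos: [575.8, -149.8, 103.1]
tool_rot: [[-0.0, 0.98, 0.201], [0.001, 0.201, -0.98], [-1.0, -0.0, -0.001]]
force: [-5.9, 4.4, 7.8]
finger_gap: 13.4
```

```bash
python3 -m creep '0 0 -6 0 0 0; 0 0 -12 0 0 0; 0 -1 -18 0 0 0; 0 -1 -24 0 0 0; 0 -1 -30 0 0 0; 0 -1 -36 0 0 0; 0 -1 -40 0 0 0; 0 -1 -43 0 0 0'; python3 -m creep '0 0 -2 0 0 0; 0 0 -4 0 0 0; 0 0 -6 0 0 0; 0 0 -7 0 0 0; 0 0 -7 0 0 0'
```

```text
time: 8.45
eef_pos: [566.6, -108.4, 103.1]
tool_rot: [[0.001, 0.98, 0.201], [0.0, 0.201, -0.98], [-1.0, 0.001, 0.0]]
force: [-4.2, 3.9, 8.0]
finger_gap: 13.2
time: 8.95
eef_pos: [565.1, -101.8, 103.1]
tool_rot: [[0.0, 0.98, 0.201], [0.0, 0.201, -0.98], [-1.0, 0.0, -0.0]]
force: [-4.8, 3.0, 7.6]
finger_gap: 13.3
```

```bash
python3 -m creep '0 0 -1 0 0 0; 0 0 -2 0 0 0; 0 0 -3 0 0 0; 0 0 -3 0 0 0'
```

```text
time: 9.35
eef_pos: [565.0, -101.0, 103.1]
tool_rot: [[0.002, 0.98, 0.2], [-0.004, 0.2, -0.98], [-1.0, 0.001, 0.004]]
force: [-2.2, -4.9, 5.0]
finger_gap: 13.6
```

Pressing 3 mm further in turned the force negative, so the shutter is against its home stop. I'll release, lift and go over the grate.

```bash
python3 -m creep '0 0 3 0 0 0; 0 0 3 0 0 0; 0 0 3 0 0 0; 0 0 3 0 0 0' 40; python3 -m creep '-15 0 0 0 0 0; -45 0 0 0 0 0; -90 0 0 0 0 0; -135 0 -10 0 0 0; -150 0 -55 0 0 0; -150 4 -100 0 0 0; -150 8 -138 0 0 0; -150 8 -138 0 0 0' 85; python3 -m creep '0 0 0 0 0 0; 0 0 0 0 0 0'
python3 - <<'E'
from h import *
c=arm.capture("wrist"); cv2.imwrite("pics/w2.png",c["color"][:,:,::-1])
np.save("w2.npy",c,allow_pickle=True)
E
```

```text
time: 9.75
eef_pos: [564.7, -102.2, 101.1]
tool_rot: [[-0.0, 0.98, 0.199], [0.0, 0.199, -0.98], [-1.0, -0.0, -0.0]]
force: [0.4, 0.4, -0.4]
finger_gap: 40.3
time: 10.55
eef_pos: [544.8, 38.2, 253.0]
tool_rot: [[0.002, 0.979, 0.204], [0.001, 0.204, -0.979], [-1.0, 0.002, -0.001]]
force: [0.7, 0.4, 0.1]
finger_gap: 85.0
time: 10.75
eef_pos: [545.4, 33.9, 251.8]
tool_rot: [[0.001, 0.98, 0.198], [-0.0, 0.198, -0.98], [-1.0, 0.0, 0.001]]
force: [0.1, 0.0, -0.7]
finger_gap: 84.9
```

View pics/w2.png

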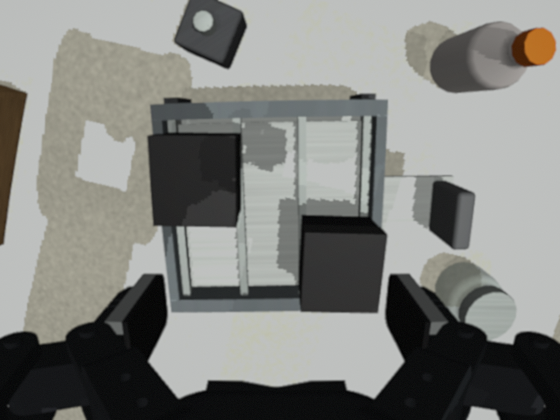

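The grate shows the closed white shutter with empty gaps. Box A is around (195,180) and box B around (342,264). I'll zoom with contrast to separate the top faces.

Run:
```python
from h import *
c=np.load("w2.npy",allow_pickle=True).item()
print((-np.array(c["R"]).T@c["t"]).round(1))
im=c["color"][120:330,130:400,::-1]
im=cv2.resize(im,None,fx=2.8,fy=2.8,interpolation=cv2.INTER_CUBIC)
im=np.clip((im.astype(float)-10)*4,0,255).astype(np.uint8); cv2.imwrite("pics/w2c.png",im)
```

```text
[611.6  46.4 371.5]
```

View pics/w2c.png

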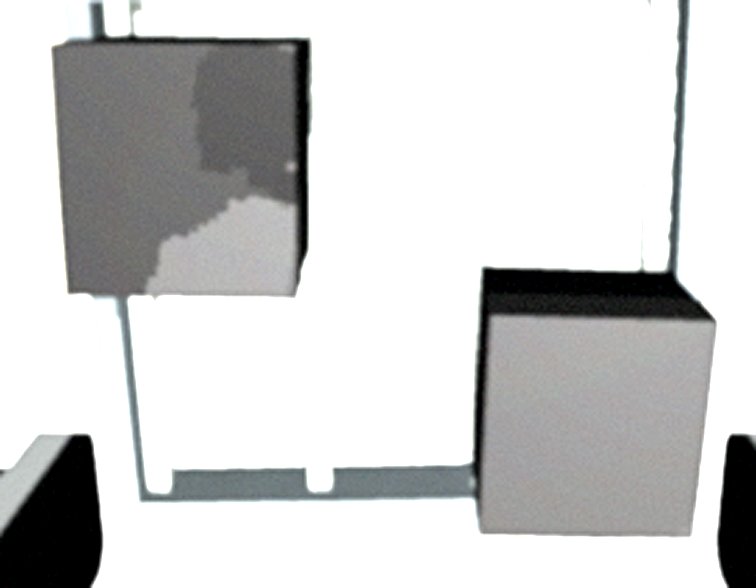

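Run:
```python
from h import *
c=np.load("w2.npy",allow_pickle=True).item(); s=arm.observe(); R=np.array(s["tool_rot"])
for n,p in dict(A=[(53,45),(294,48),(296,296),(68,293)],B=[(488,315),(714,320),(690,535),(481,531)]).items():
    P=plane(c,np.array(p)/2.8+[130,120],128)[:,:2]; m=P.mean(0)
    ax=(P[0]+P[1]-P[2]-P[3])/2; ay=(P[0]+P[3]-P[1]-P[2])/2
    print(n,m.round(1),np.linalg.norm(ax),np.linalg.norm(ay),np.degrees([np.arctan2(ax[1],ax[0]),np.arctan2(-ay[0],ay[1])]).round(1),"shift",(R.T@(np.array([*m,116])-s["eef_pos"])).round(1))
```

```text
A [556.5  90.9] 59.47005903531541 55.92183362986647 [10.3 10.5] shift [135.6  22.2 -54. ]
B [512.6 -21.6] 59.395195020753285 55.455922324960945 [10.7  9.8] shift [135.6 -43.   47.6]
```

```bash
python3 -m creep '0 10 -25 1 0 0; 10 22 -54 1 0 0; 50 22 -54 1 0 0; 90 22 -54 1 0 0; 115 22 -54 1 0 0; 130 22 -54 1 0 0; 136 22 -54 1 0 0; 136 22 -54 1 0 0'; python3 -m creep '0 0 0 0 0 0; 0 0 0 0 0 0;0 0 0 0 0 0;0 0 0 0 0 0;0 0 0 0 0 0;0 0 0 0 0 0' 40
```

```text
time: 11.6
eef_pos: [556.3, 91.3, 115.3]
tool_rot: [[-0.0, 0.984, 0.181], [-0.0, 0.181, -0.984], [-1.0, -0.0, -0.0]]
force: [0.1, 0.2, 0.1]
finger_gap: 85.2
time: 12.2
eef_pos: [557.5, 91.9, 117.5]
tool_rot: [[0.004, 0.983, 0.182], [0.0, 0.182, -0.983], [-1.0, 0.004, 0.001]]
force: [-0.7, -0.5, 5.7]
finger_gap: 54.8
```

```bash
python3 -m creep '-8 0 0 0 0 0; -25 0 0 0 0 0; -50 0 0 0 0 0; -85 0 0 0 0 0; -115 0 -20 2 0 0; -135 -4 -55 6 0 0; -145 -8 -95 10 0 0; -145 -12 -135 14 0 0'
```

```text
time: 13.0
eef_pos: [519.9, 223.7, 263.0]
tool_rot: [[0.004, 0.998, -0.065], [0.001, -0.065, -0.998], [-1.0, 0.004, -0.001]]
force: [0.7, 0.4, -1.0]
finger_gap: 55.3
```

```bash
python3 -m creep '0 -13 -40 2 0 0; 0 -26 -80 4.3 0 0; 0 -39 -120 4.3 0 0; 0 -47 -140 4.3 0 0; 0 -51 -150 4.3 0 0; 0 -51 -150 4.3 0 0; 0 -51 -150 4.3 0 0'
python3 - <<'E'
from h import *
c=arm.capture("wrist"); cv2.imwrite("pics/w3.png",c["color"][:,:,::-1])
np.save("w3.npy",c,allow_pickle=True)
E
```

```text
time: 13.7
eef_pos: [478.2, 374.4, 260.1]
tool_rot: [[-0.0, 0.991, -0.137], [-0.001, -0.137, -0.991], [-1.0, -0.0, 0.001]]
force: [0.4, -0.4, -1.6]
finger_gap: 55.2
```

View pics/w3.png

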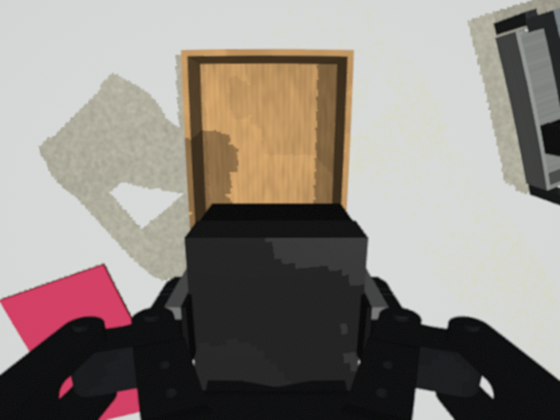

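The carton's far outer corners are at (182,50) and (353,50). The held box sits squarely in the jaws, its far top edge running from (187,237) to (367,235).

Run:
```python
from h import *
c=np.load("w3.npy",allow_pickle=True).item(); s=arm.observe(); R=np.array(s["tool_rot"]);e=s["eef_pos"]
P=plane(c,[(182,50),(353,50)],60)[:,:2]; d=P[0]-P[1]; L=np.linalg.norm(d); u=d/L; xax=np.array([u[1],-u[0]]); ctr=P.mean(0)-85*xax
print(P.round(1),L,"yaw",np.degrees(np.arctan2(-u[0],u[1])),"ctr",ctr)
S=plane(c,[(186,150),(349,150)],60)[:,:2]; print("side mid",S.mean(0),np.linalg.norm(S[0]-S[1]))
B=plane(c,[(187,237),(367,235)],270.6)[:,:2]; print("box far edge",B.round(1),np.linalg.norm(B[0]-B[1]),"in tool",[(R.T@(np.array([*b,270.6])-e)).round(1) for b in B])
for o in(38,-38):
    print(o,ctr+o*xax,(R.T@(np.array([*(ctr+o*xax),117.5])-e)).round(1))
```

```text
[[604.1 432.2]
 [585.  295.7]] 137.796459132534 yaw -7.940891204886654 ctr [510.37761305 375.71751874]
side mid [514.61250635 375.32139137] 138.3655940122696
box far edge [[511.8 396.3]
 [504.9 341.3]] 55.47679575942411 in tool [array([-10.4,  30.1, -26.5]), array([-10.4,  30.8,  28.9])]
38 [548.01323556 370.46776463] [142.7  69.5  -6. ]
-38 [472.74199054 380.96727285] [142.7  -6.5  -6. ]
```

```bash
python3 -m creep '0 30 -2 0 0 0; 20 60 -4 0 0 0; 60 69 -5 0 0 0; 100 69 -5 0 0 0; 140 69 -5 0 0 0; 175 69 -5 0 0 0; 198 69 -5 0 0 0; 208 69 -5 0 0 0'; python3 -m creep '0 0 0 0 0 0; 1 0 0 0 0 0; 3 0 0 0 0 0; 5 0 0 0 0 0; 7 0 0 0 0 0; 7 0 0 0 0 0'
```

```text
time: 14.55
eef_pos: [545.8, 368.4, 48.8]
tool_rot: [[-0.005, 0.99, -0.138], [-0.003, -0.138, -0.99], [-1.0, -0.004, 0.004]]
force: [-0.5, -0.9, -1.3]
finger_gap: 55.1
time: 15.15
eef_pos: [547.0, 370.9, 45.4]
tool_rot: [[0.0, 0.991, -0.136], [0.0, -0.136, -0.991], [-1.0, -0.0, -0.0]]
force: [0.3, 0.8, -2.4]
finger_gap: 54.8
```

```bash
python3 -m creep '1 0 0 0 0 0; 2 0 0 0 0 0; 2.5 0 0 0 0 0; 2.5 0 0 0 0 0; 2.5 0 0 0 0 0'; python3 -m creep '1 0 0 0 0 0; 1 0 0 0 0 0; 1 0 0 0 0 0'
```

```text
time: 15.65
eef_pos: [547.1, 370.8, 42.8]
tool_rot: [[-0.0, 0.991, -0.136], [0.0, -0.136, -0.991], [-1.0, -0.0, -0.0]]
force: [-0.5, -0.0, -1.2]
finger_gap: 55.4
time: 15.95
eef_pos: [547.3, 371.0, 42.6]
tool_rot: [[0.0, 0.991, -0.136], [0.0, -0.136, -0.991], [-1.0, 0.0, -0.0]]
force: [-2.8, -0.5, 5.2]
finger_gap: 55.8
```

```bash
python3 -m creep '0 0 0 0 0 0; 0 0 0 0 0 0; 0 0 0 0 0 0; 0 0 0 0 0 0; -4 0 0 0 0 0; -20 0 0 0 0 0; -55 0 0 0 0 0; -95 0 0 0 0 0' 85; python3 -m creep '-40 0 0 0 0 0; -70 3 30 -2 0 0; -90 5 75 -5 0 0; -90 7 120 -8 0 0; -90 9 165 -11 0 0; -90 11 210 -14 0 0; -90 13 255 -17 0 0; -90 15 300 -18.2 0 0'
```

```text
time: 16.75
eef_pos: [546.3, 370.4, 137.4]
tool_rot: [[-0.002, 0.991, -0.136], [-0.001, -0.136, -0.991], [-1.0, -0.002, 0.001]]
force: [1.3, 0.1, -0.1]
finger_gap: 85.0
time: 17.55
eef_pos: [520.8, 70.0, 228.6]
tool_rot: [[0.003, 0.983, 0.182], [-0.0, 0.182, -0.983], [-1.0, 0.003, 0.001]]
force: [0.3, -0.5, -0.6]
finger_gap: 85.2
```

```bash
python3 -m creep '0 -10 40 0 0 0; 0 -20 75 0 0 0; 0 -25 88 0 0 0; 0 -25 88 0 0 0; 0 -25 88 0 0 0'
python3 - <<'E'
from h import *
s=arm.observe(); R=np.array(s["tool_rot"]); print((R.T@(np.array([512.6,-21.6,115.5])-s["eef_pos"])).round(1))
c=arm.capture("top"); cv2.imwrite("pics/t4.png",cv2.resize(np.ascontiguousarray(c["color"][160:290,80:240,::-1]),None,fx=3.5,fy=3.5,interpolation=cv2.INTER_CUBIC))
E
```

```text
time: 18.05
eef_pos: [512.5, -18.8, 227.5]
tool_rot: [[0.001, 0.984, 0.18], [0.001, 0.18, -0.984], [-1.0, 0.001, -0.0]]
force: [0.3, 0.3, 0.3]
finger_gap: 85.1
[112.   -0.5   2.8]
```

View pics/t4.png

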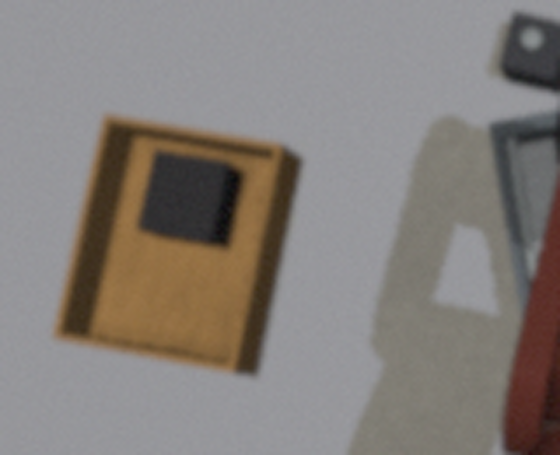

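Box A sits flat in the far half of the carton (crop (190,200)), clear of the near half. Next is box B.

```bash
python3 -m creep '35 0 2 0 0 0; 70 0 2.5 0 0 0; 92 0 2.5 0 0 0; 106 0 2.5 0 0 0; 112 0 2.5 0 0 0; 112 0 2.5 0 0 0'; python3 -m creep '0 0 0 0 0 0; 0 0 0 0 0 0;0 0 0 0 0 0;0 0 0 0 0 0;0 0 0 0 0 0;0 0 0 0 0 0' 40
```

```text
time: 18.7
eef_pos: [512.8, -21.3, 114.6]
tool_rot: [[-0.001, 0.983, 0.181], [0.0, 0.181, -0.983], [-1.0, -0.001, -0.0]]
force: [0.0, 0.2, 0.4]
finger_gap: 85.1
time: 19.3
eef_pos: [513.8, -21.5, 116.7]
tool_rot: [[0.003, 0.984, 0.18], [0.001, 0.18, -0.984], [-1.0, 0.003, -0.001]]
force: [-1.2, 4.5, 5.9]
finger_gap: 54.8
```

```bash
python3 -m creep '-8 0 0 0 0 0; -25 0 0 0 0 0; -55 0 0 0 0 0; -90 0 -10 0 0 0; -110 3 -50 3 0 0; -110 7 -95 6 0 0; -110 11 -140 9 0 0; -110 15 -185 12 0 0'
python3 - <<'E'
from h import *
s=arm.observe(); R=np.array(s["tool_rot"]); print((R.T@(np.array([472.8,380.5,200])-s["eef_pos"])).round(1), np.degrees(np.arctan2(R[1,1],R[0,1])))
E
```

```text
time: 20.1
eef_pos: [493.9, 163.8, 225.3]
tool_rot: [[0.001, 0.999, -0.032], [-0.001, -0.032, -0.999], [-1.0, 0.001, 0.001]]
force: [-0.0, 0.1, -1.7]
finger_gap: 55.1
[  25.1  -28.  -215.9] -1.812030281681344
```

```bash
python3 -m creep '0 -7 -45 2 0 0; 0 -14 -90 4 0 0; 0 -21 -135 6 0 0; 0 -26 -180 6.1 0 0; 0 -28 -205 6.1 0 0; 0 -28 -215 6.1 0 0; 0 -28 -215 6.1 0 0; 0 -28 -215 6.1 0 0'
python3 - <<'E'
from h import *
s=arm.observe(); R=np.array(s["tool_rot"]); print((R.T@(np.array([472.8,380.5,41.7])-s["eef_pos"])).round(1), np.degrees(np.arctan2(R[1,1],R[0,1])))
E
```

```text
time: 20.9
eef_pos: [472.5, 377.4, 224.5]
tool_rot: [[-0.0, 0.991, -0.135], [-0.001, -0.135, -0.991], [-1.0, -0.0, 0.001]]
force: [-0.8, -0.4, -1.4]
finger_gap: 55.0
[182.8  -0.2  -3.4] -7.774384460193589
```

```bash
python3 -m creep '40 0 -3 0 0 0; 80 0 -3 0 0 0; 115 0 -3 0 0 0; 145 0 -3 0 0 0; 163 0 -3 0 0 0; 173 0 -3 0 0 0; 175 0 -3 0 0 0; 175 0 -3 0 0 0'; python3 -m creep '2 0 0 0 0 0; 4 0 0 0 0 0; 5 0 0 0 0 0; 6 0 0 0 0 0; 6.5 0 0 0 0 0; 6.5 0 0 0 0 0'
```

```text
time: 21.7
eef_pos: [473.5, 381.1, 50.7]
tool_rot: [[0.001, 0.991, -0.135], [0.001, -0.135, -0.991], [-1.0, 0.001, -0.001]]
force: [0.8, 0.7, -1.1]
finger_gap: 55.0
time: 22.3
eef_pos: [472.7, 381.4, 43.2]
tool_rot: [[-0.0, 0.991, -0.134], [-0.0, -0.134, -0.991], [-1.0, -0.0, 0.0]]
force: [1.0, 0.5, -2.3]
finger_gap: 54.8
```

```bash
python3 -m creep '0.5 0 0 0 0 0; 1 0 0 0 0 0; 1.5 0 0 0 0 0; 1.5 0 0 0 0 0'; python3 -m creep '0.5 0 0 0 0 0; 1 0 0 0 0 0; 1 0 0 0 0 0'
```

```text
time: 22.7
eef_pos: [472.8, 381.5, 41.9]
tool_rot: [[0.0, 0.991, -0.135], [0.0, -0.135, -0.991], [-1.0, 0.0, -0.0]]
force: [0.1, 0.4, -1.7]
finger_gap: 55.0
time: 23.0
eef_pos: [472.9, 381.5, 41.8]
tool_rot: [[-0.0, 0.991, -0.135], [-0.0, -0.135, -0.991], [-1.0, -0.0, 0.0]]
force: [-4.2, -1.9, 5.4]
finger_gap: 55.4
```

Contact felt on the carton's floor (Fz +5 N). I'll release, lift clear and check.

```bash
python3 -m creep '0 0 0 0 0 0; 0 0 0 0 0 0; 0 0 0 0 0 0; 0 0 0 0 0 0; -4 0 0 0 0 0; -20 0 0 0 0 0; -55 0 0 0 0 0; -95 0 0 0 0 0' 85; python3 -m creep '-40 0 0 0 0 0; -80 -10 0 0 0 0; -120 -40 20 0 0 0; -140 -70 40 0 0 0; -150 -90 50 0 0 0;-150 -90 50 0 0 0;-150 -90 50 0 0 0'
python3 - <<'E'
from h import *
a=[]
for n,(y,x,h,w) in dict(top=(150,80,140,280),scene=(150,200,210,320)).items():
    c=arm.capture(n); im=np.ascontiguousarray(c["color"][y:y+h,x:x+w,::-1])
    a.append(cv2.resize(im,(500,int(500*h/w)),interpolation=cv2.INTER_CUBIC))
cv2.imwrite("pics/f.png",np.clip(np.vstack(a)*1.4,0,255).astype(np.uint8))
E
```

```text
time: 23.8
eef_pos: [472.0, 380.9, 136.6]
tool_rot: [[-0.002, 0.991, -0.135], [-0.001, -0.135, -0.991], [-1.0, -0.002, 0.001]]
force: [-0.0, 0.0, 0.0]
finger_gap: 85.1
time: 24.5
eef_pos: [376.9, 344.1, 287.3]
tool_rot: [[0.003, 0.991, -0.134], [0.002, -0.134, -0.991], [-1.0, 0.002, -0.002]]
force: [-0.3, 0.4, -1.6]
finger_gap: 85.0
```

View pics/f.png

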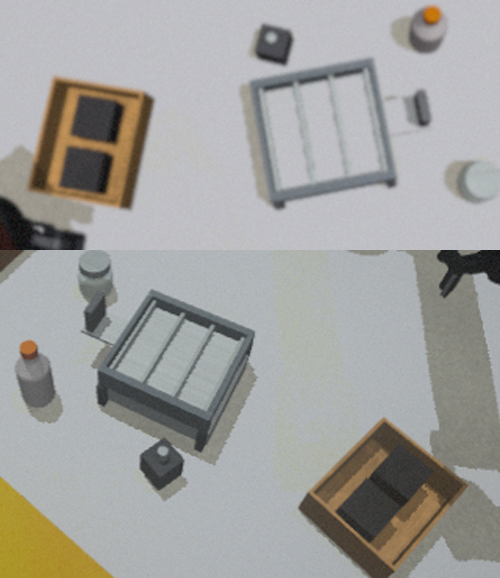

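Both large boxes lie flat side by side in the carton. The grate is empty, the shutter is closed with its tab home, and the bottle, jar and weight are still standing. I'll hand in now.

```bash
python3 -c "
from cell import arm
print(arm.hand_in(), arm.observe()['time'])"
```

```text
the job is handed in; nothing more can be done
the job is handed in; nothing more can be done
```

The job is done and handed in at about 24.6 s of the 72 s allowed.

- **Shutter:** I pulled it 149 mm by its tab, until the force rose at the stop. The small boxes dropped into the pan. I then guided it back at about 60–70 mm/s with the tab gripped all the way, pressed it lightly against its home stop (the force reversed), and only then let go.
- **Large boxes:** I lowered each one into the carton until the force showed floor contact (about 5 N), then released it.
- **Last checks:** The final top and scene pictures show both large boxes flat in the carton, an empty grate and the shutter home. The bottle, jar and weight are standing where they were.
- **Not fully checked:**
  - With the shutter closed I could not see into the pan. The small boxes' drop rests on the pictures taken at the stop and on the empty grate afterwards.
  - The top camera read about 4 mm lower in x than the wrist camera over the station. I used the wrist values for the boxes and the tab's y.
  - The highest force I saw was about 31 N, at the stop. Forces were only read at the end of each move.

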